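Reseat the relay that has crept up, then press the test button

ROBOT

A 6-joint arm with a two-finger parallel gripper is mounted at the origin on the work surface. World frame = base frame: x ahead of the robot, y to its left, z up, the work surface at z = 0. Lengths are in m, angles in degrees, forces in N, time in s.
With the tool pointing down it reaches from about 0.325 to 0.775 m from the base axis. Payload 5.5 kg.
Tool frame: the origin (TCP) lies on the front face of the gripper's body, between the roots of the fingers; the fingertips stand 73 mm ahead of it and the grasp point (between the pads) lies 54 mm ahead of it; z points along the fingers, x is the direction in which the jaws open and shut, and the axes are right-handed (so a half turn about z gives the same grasp; the last joint's range is limited). The gripper opens to 85 mm and grips with 20 to 120 N. Pads are 22 mm wide; open, the fingers measure 114 mm over their backs; the gripper's body (76 mm by 85 mm) begins 54 mm behind the grasp point. The pads swing forward as they close: fully open they stand 13 mm farther back than shut.
Start: joints at [70.434, 5.22, 70.514, -0, 104.267, -3.249], TCP at [0.169, 0.576, 0.304] pointing down, gripper open.
Joint ranges: [-164.24, 164.24], [-49.07, 125.15], [9.68, 141.18], [-86.29, 266.29], [3.28, 154.24], [-151.56, 151.56]. Speed limits (degrees/s): [147.25, 147.25, 172.46, 180, 180, 180].

INTERFACE

Orientations are given as [roll, pitch, yaw] about the fixed x, y, z axes, in that order (R = Rz(yaw) Ry(pitch) Rx(roll)).
In Python, from plant import status, grab_frame, camera_model, job, find_in, trace gives the robot as it stands.
- The arm moves only by the tool apply_moves, never from a script. Its argument "commands" is a list of rows, each an object with "slide": the shift along the world's x, y, z in units of 8 cm (1.0 is 8 cm), a list of three; "roll": the turn about the world's z in units of 45 degrees (1.0 is 45 degrees); "jaw": the opening, from 0 (shut) to 1 (fully open). In form: [{"slide": [dx, dy, dz], "roll": roll, "jaw": jaw}, ...]. A call has 1 to 8 rows; each row is the pose to reach, as a shift and turn from the pose commanded when the call began; what a row does not reach only later rows make up. A row lasts 1/12 s, in which the tool goes at most 41.7 mm and 7.16 degrees, less where a joint would pass 70% of its speed; a pose out of reach is approached as far as the arm can. A call with a number of a shift or a turn outside -1 to 1 is refused whole. A call with a gripper value outside its range is refused whole. The fingers move at their own pace and stop on an object; "force" is the grip in N (left out, the last holds). Time passes only in rows, so rows that repeat a pose let the fingers close. It gives the time, the measured TCP pose, the force and the opening at its end, in the units of the state.
- status.get_state(): the state, without advancing time (a new reading comes with each control period).
- grab_frame(name): name is "side" or "top" or "wrist"; returns the picture (480x640x3 uint8, red, green, blue); there is no depth.
- camera_model(name): a dict with "fx", "fy", "cx", "cy" (pixels), "world_to_cam" (4x4, takes a point from world to camera coordinates); the wrist camera has in their place "tool_from_camera" (4x4, takes a point from camera to tool coordinates, whose origin is the TCP and whose axes are the tool frame's). Camera axes: x right, y down, z forward; pixel columns grow to the right and rows downward; lengths in m; the calibration is good to about 2 mm. A picture is of the moment at which its call begins: read the wrist's pose just before it. camera_model takes no time and is no camera call.
- job.finish_job(): hands the job in, once; it reports no verdict.
Trained networks look in the newest picture that a camera, given by its name, has taken for a name from the list of things; names that differ only in an ending like _2 or _b are one class to them, and where a whole thing is asked for, a point or a joint stands for the part that bears it (a point fixed in the world has none). Each returns a list of dicts, best first, with "score" (0 to 1); they miss things now and then, are a little off and sometimes report something else, mostly with a low value. They report only what shows in the picture. A call takes as long as a camera call.
- find_in(camera, label): "at" ([column, row] in pixels, amid what is visible of it).
- trace(camera, label): "region" (480x640 bool, what is visible of it) and "at" ([column, row] in pixels, amid what is visible of it).
The state is a dict: "clock": time; "joints": joint angles; "dq": joint speeds; "joint_efforts": joint torques, N m; "tcp_pos": TCP position; "tcp_rot": TCP orientation; "force": force on the tool from outside, world axes, zero at the start; "ft_torque": the same for the moment, N m; "grip_width": finger opening in m.
Only numpy, scipy, OpenCV 4.12 (cv2) and the standard library are available. Lean on these libraries where they do the work, as an engineer would, in place of code of your own. Each camera call takes 0.05 s, during which the arm holds its last target. There are 200 camera calls.

TASK

The orange relay on the circuit board has crept up out of its socket: push it gently straight down with the fingertips until it is fully home, level with the other relays. Then press the yellow test button fully down for a moment, let it come up again and move the hand clear. Do not pull the relay up, and do not touch the other relays, the other buttons, the rest of the board or the things lying around it.

Things in the scene. Friction and masses are not known exactly. Their poses are not given: they have to be found in the camera images.
- board: Green circuit board, fixed, 250 x 300 mm in its own x, y, standing level on posts. Origin: under its centre, on the bench top; its upper face is 12 mm above that. Its z is up; turned up to 0.3 rad about it. The relay row lies 35 mm to -x of its centre, the row of three buttons 65 mm to +x of it; capacitors up to 46 mm above the bench and heat sinks line the -x edge, white headers the +x edge (all part of the board, not to be touched).
- orange_socket: Socket of the orange relay, fixed: case 30 x 22 x 30 mm (x, y, z of its socket) on a black socket 36 x 28 x 12 mm; the socket's origin is the centre of its underside, on the board, and it is turned as the board is. It carries the orange relay, which slides only up and down in it.
- orange_relay_top (a point): Centre of the orange relay's flat top (30 x 22 mm). When the relay is fully home this is 42 mm above the socket's origin (54 mm above the bench), level with the tops of the other three relays; it starts 7 to 10 mm higher.
- orange_relay (a joint): How far the orange relay is pushed in, m: 0 is 10 mm proud of home, 0.010 fully home on a solid stop; negative when pulled out. Starts at 0 to 0.003. It slides against about 5 N of friction and stays where it is left. Press slowly: more than 60 N on it would damage it.
- blue_relay: Blue plug-in relay, fully seated, fixed: case 30 x 22 x 30 mm (x, y, z of its socket) on a black socket 36 x 28 x 12 mm; the socket's origin is the centre of its underside, on the board, and it is turned as the board is. Its flat top is 42 mm above this origin. Must not be touched. The four relays stand in one row along the board's y, 54 mm apart, in any order.
- white_relay: White plug-in relay, fully seated, fixed: case 30 x 22 x 30 mm (x, y, z of its socket) on a black socket 36 x 28 x 12 mm; the socket's origin is the centre of its underside, on the board, and it is turned as the board is. Its flat top is 42 mm above this origin. Must not be touched. The four relays stand in one row along the board's y, 54 mm apart, in any order.
- black_relay: Black (dark grey) plug-in relay, fully seated, fixed: case 30 x 22 x 30 mm (x, y, z of its socket) on a black socket 36 x 28 x 12 mm; the socket's origin is the centre of its underside, on the board, and it is turned as the board is. Its flat top is 42 mm above this origin. Must not be touched. The four relays stand in one row along the board's y, 54 mm apart, in any order.
- yellow_button_top (a point): Centre of the top of the yellow test button: round button, 20 mm across, in a black round housing 36 mm across and 12 mm high on the board; this point is 17 mm above the board's upper face (29 mm above the bench) when released. Presses straight down 5 mm. The three buttons stand in a row along the board's y, 60 mm apart, in any order.
- yellow_button (a joint): Travel of the yellow button, m: 0 released, 0.005 fully down (level with its housing, solid stop). A spring returns it; about 1.2 N starts it and 4 N holds it fully down.
- red_button_base: Housing of the red button, origin at the centre of its underside on the board; same size as the yellow one. Must not be touched.
- red_button (a joint): Travel of the red button, m, 0 released. Must not be pressed.
- white_button_base: Housing of the white button, origin at the centre of its underside on the board; same size as the yellow one. Must not be touched.
- white_button (a joint): Travel of the white button, m, 0 released. Must not be pressed.
- spool: Loose white solder spool with a grey winding standing on the bench at one side of the board, 52 mm across, 40 mm high; origin at the centre of its underside. Leave alone.
- tub: Loose flux tub with a red cap standing on the bench at the other side of the board, 48 mm across, 45 mm high; origin at the centre of its underside. Leave alone.
- screwdriver: Loose screwdriver, 160 mm long, lying on the bench beyond the board's +x edge; its own x runs along it, origin on its underside. Leave alone.

How it is judged (in metres and radians):
On the way, in this order (a step that is already met when the one before it is completed fails the run):
1. the orange relay is pushed home (value of joint orange_relay above 0.008 m), for 0.2 s.
2. the yellow button is pressed down (value of joint yellow_button above 0.0035 m), for 0.1 s.
At the end, for the whole second after the job is handed in: The orange relay is home (within 2 mm of its stop), the yellow button, pressed at least 3.5 mm for 0.1 s after that, is up again (within 1 mm), the other buttons are up, and spool, tub and screwdriver are at rest within 15 mm of where they were (value of joint orange_relay above 0.008 m and value of joint each of yellow_button, red_button, white_button below 0.001 m and distance of each of spool, tub, screwdriver from where it was at the start of the episode below 0.015 m and linear speed of each of spool, tub, screwdriver below 0.02 m/s); the robot touches nothing.
It fails at once if the relay is pulled or lifted more than 3 mm above its highest start; or the orange relay or its socket is pressed with more than 60 N (value of joint orange_relay below -0.003 m or contact force between any of the fingers, the arm and orange_socket above 60 N).
It fails at once if the test button is pressed before the relay is home (value of joint yellow_button above 0.002 m and not (value of joint orange_relay above 0.008 m)).
It fails at once if another button is pressed or touched (value of joint any of red_button, white_button above 0.0015 m or contact force between any of the fingers, the arm and red_button_base above 2 N or contact force between any of the fingers, the arm and white_button_base above 2 N).
It fails at once if another relay is touched (over 2 N); or the board or its other parts are touched (over 2 N) ((contact force between any of the fingers, the arm and blue_relay above 2 N or contact force between any of the fingers, the arm and white_relay above 2 N or contact force between any of the fingers, the arm and black_relay above 2 N) or contact force between any of the fingers, the arm and board above 2 N).
It fails at once if the spool, tub or screwdriver is touched (over 2 N) or moved more than 15 mm (contact force between any of the fingers, the arm and spool above 2 N or contact force between any of the fingers, the arm and tub above 2 N or contact force between any of the fingers, the arm and screwdriver above 2 N or distance of any of spool, tub, screwdriver from where it was at the start of the episode above 0.015 m).
It also fails if it takes over 38 s, if anything falls off the work surface, if the arm or the gripper's body presses on something with over 40 N, if the wrist force passes 120 N, or if a joint passes its speed limit or range.

## Working session

There is one attempt and no reset: what is moved stays moved. The work goes in short steps, Python scripts to look and compute and a tool call to move; the robot and the scene stay as the last step left them, time stands still between calls to the robot, and variables do not carry over. Pictures are saved under pics/ and viewed, about 8 in all and at most 12, crops included, and the job is handed in when it is done.

Besides the shell and the picture viewer there is one more tool, called after "Request:" by a JSON object that holds its "api" and its "payload", one argument or row to a line. apply_moves: Moves the arm, as the interface text tells. Its arguments: {"type":"object","properties":{"commands":{"type":"array","items":{"type":"object","properties":{"slide":{"type":"array","items":{"type":"number"}},"roll":{"type":"number"},"jaw":{"type":"number"}}}},"force":{"type":"number"}},"required":["commands"]}

```bash
mkdir -p pics; cat > h.py <<'E'
import numpy as np, cv2
from plant import status, grab_frame, camera_model, job, find_in, trace
from scipy.spatial.transform import Rotation as R
def cam(name):
    m=camera_model(name)
    K=np.array([[m['fx'],0,m['cx']],[0,m['fy'],m['cy']],[0,0,1]])
    if 'world_to_cam' in m: W=np.array(m['world_to_cam'])
    else:
        s=status.get_state(); T=np.eye(4); T[:3,:3]=R.from_euler('xyz',s['tcp_rot'],degrees=True).as_matrix(); T[:3,3]=s['tcp_pos']
        W=np.linalg.inv(T@np.array(m['tool_from_camera']))
    return K,W
def at_z(K,W,px,z):
    C=np.linalg.inv(W); d=C[:3,:3]@np.linalg.inv(K)@[px[0],px[1],1]
    return C[:3,3]+d*(z-C[2,3])/d[2]
def proj(K,W,p):
    q=K@(W@np.append(p,1))[:3]; return q[:2]/q[2]
E
python3 - <<'E'
from h import *
print(status.get_state())
for n in ['top','side']:
    K,W=cam(n); im=grab_frame(n); cv2.imwrite(f'pics/{n}0.png',im[...,::-1])
    print(n,K.tolist(),np.linalg.inv(W)[:3].round(3).tolist())
    for l,z in [('orange_relay_top',.062),('blue_relay',.05),('white_relay',.05),('black_relay',.05),('yellow_button_top',.029),('red_button_base',.026),('white_button_base',.026)]:
        r=find_in(n,l)[:2]
        for d in r: print(l,round(d['score'],2),np.round(d['at']),at_z(K,W,d['at'],z).round(4))
E
```

```text
{'clock': 0.0, 'joints': array([ 7.04347566e+01,  5.26300456e+00,  7.05819652e+01, -4.32001392e-04,
        1.04266620e+02, -3.24955091e+00]), 'dq': array([ 0.01449991,  0.05368419, -0.02187852,  0.00756303, -0.09906574,
       -0.02567748]), 'joint_efforts': array([-2.01052826e-04, -4.58722937e+01, -4.18034005e+01,  1.42800795e-04,
        1.12936026e-02, -1.99194551e-05]), 'tcp_pos': array([0.16852286, 0.57570025, 0.30275097]), 'tcp_rot': array([-1.79994093e+02,  1.11434395e-01,  7.36842072e+01]), 'force': array([-0.28613127, -0.99624226,  0.19761169]), 'ft_torque': array([ 0.00368589, -0.0352193 , -0.00334677]), 'grip_width': 0.08563500769046904}
top [[455.12848097245995, 0.0, 322.32532145553137], [0.0, 455.12848097245995, 240.64423964631501], [0.0, 0.0, 1.0]] [[0.013, -0.994, 0.11, 0.55], [-1.0, -0.011, 0.016, 0.027], [-0.014, -0.11, -0.994, 0.763]]
orange_relay_top 0.64 [314. 283.] [0.5613 0.0501 0.062 ]
blue_relay 0.89 [418. 295.] [ 0.5457 -0.1123  0.05  ]
white_relay 0.91 [345. 288.] [0.5549 0.0019 0.05  ]
white_relay 0.4 [488. 290.] [ 0.554  -0.2201  0.05  ]
black_relay 0.72 
[... 174 characters left out ...]
3 [332. 225.] [0.6567 0.0229 0.026 ]
white_button_base 0.84 [367. 231.] [ 0.6483 -0.0343  0.026 ]
side [[610.103360824962, 0.0, 317.8376011259422], [0.0, 610.103360824962, 238.85545368696728], [0.0, 0.0, 1.0]] [[-0.955, -0.134, 0.266, 0.356], [-0.298, 0.472, -0.83, 0.833], [-0.015, -0.871, -0.491, 0.546]]
orange_relay_top 0.6 [346. 262.] [0.557  0.0725 0.062 ]
blue_relay 0.62 [381. 222.] [ 0.5378 -0.0912  0.05  ]
white_relay 0.95 [360. 252.] [0.5475 0.016  0.05  ]
black_relay 0.63 [370. 235.] [ 0.5463 -0.0431  0.05  ]
yellow_button_top 0.47 [370. 234.] [ 0.554 -0.081  0.029]
red_button_base 0.6 [320. 230.] [ 0.6451 -0.0777  0.026 ]
white_button_base 0.63 [309. 241.] [ 0.6506 -0.0353  0.026 ]
```

View pics/top0.png

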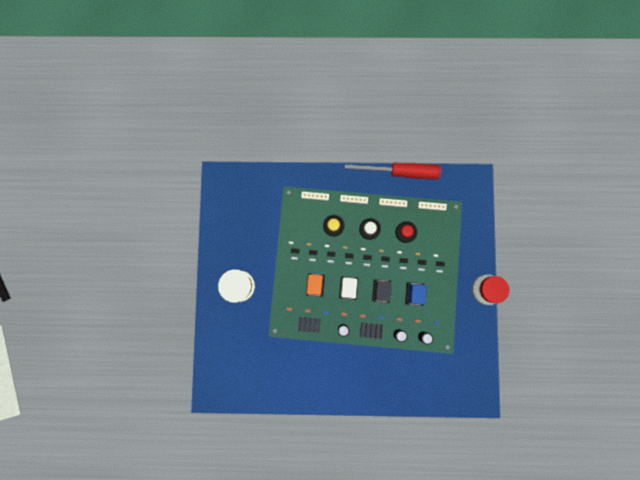

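```bash
python3 -c "
from plant import camera_model;print(camera_model('wrist'))"
```

```text
{'fx': 367.26118866347883, 'fy': 367.26118866347883, 'cx': 315.57830110879786, 'cy': 235.87347208355771, 'tool_from_camera': array([[ 9.99999985e-01,  2.69895767e-05, -1.73493099e-04,
        -2.65871885e-04],
       [ 2.27974603e-05,  9.59791649e-01,  2.80713357e-01,
        -6.98794383e-02],
       [ 1.74093562e-04, -2.80713357e-01,  9.59791634e-01,
        -6.97854242e-02],
       [ 0.00000000e+00,  0.00000000e+00,  0.00000000e+00,
         1.00000000e+00]])}
```

The top picture shows the relay row at orange (314,285), white (349,288), black (382,291) and blue (416,294). The buttons are yellow (333,225), white (370,228) and red (407,231). The board yaw is about -5°, the spool is left of the board and the tub right of it. I'll start moving the hand over.

Request:
{"api": "apply_moves", "payload": {
  "commands": [
    {"slide": [0.26, -0.31, 0], "roll": -0.08, "jaw": 0},
    {"slide": [0.52, -0.62, 0], "roll": -0.17, "jaw": 0},
    {"slide": [0.77, -0.94, 0], "roll": -0.25, "jaw": 0}
  ]
}}

```text
clock: 1.05
tcp_pos: [0.2305, 0.5, 0.3035]
tcp_rot: [180.0, 0.0, 62.3]
force: [0.9, 0.2, 0.5]
grip_width: 0.0519
```

Request:
{"api": "apply_moves", "payload": {
  "commands": [
    {"slide": [0.26, -0.31, 0], "roll": -0.08, "jaw": 0},
    {"slide": [0.52, -0.62, 0], "roll": -0.17, "jaw": 0},
    {"slide": [0.77, -0.94, 0], "roll": -0.25, "jaw": 0}
  ]
}}

```text
clock: 1.3
tcp_pos: [0.2925, 0.4242, 0.304]
tcp_rot: [180.0, -0.0, 51.0]
force: [0.0, -0.8, -0.2]
grip_width: 0.012
```

Request:
{"api": "apply_moves", "payload": {
  "commands": [
    {"slide": [0.26, -0.31, 0], "roll": -0.08, "jaw": 0},
    {"slide": [0.52, -0.62, 0], "roll": -0.17, "jaw": 0},
    {"slide": [0.77, -0.94, 0], "roll": -0.25, "jaw": 0}
  ]
}}

```text
clock: 1.55
tcp_pos: [0.3541, 0.3489, 0.3041]
tcp_rot: [-180.0, -0.0, 39.7]
force: [-0.2, 0.1, 0.7]
grip_width: -0.0001
```

Request:
{"api": "apply_moves", "payload": {
  "commands": [
    {"slide": [0.26, -0.31, 0], "roll": -0.08, "jaw": 0},
    {"slide": [0.52, -0.62, 0], "roll": -0.17, "jaw": 0},
    {"slide": [0.77, -0.94, 0], "roll": -0.25, "jaw": 0}
  ]
}}

```text
clock: 1.8
tcp_pos: [0.4158, 0.2737, 0.3041]
tcp_rot: [-180.0, -0.0, 28.5]
force: [0.3, 0.1, 0.5]
grip_width: -0.0001
```

Request:
{"api": "apply_moves", "payload": {
  "commands": [
    {"slide": [0.26, -0.31, 0], "roll": -0.08, "jaw": 0},
    {"slide": [0.52, -0.62, 0], "roll": -0.17, "jaw": 0},
    {"slide": [0.77, -0.94, 0], "roll": -0.25, "jaw": 0}
  ]
}}

```text
clock: 2.05
tcp_pos: [0.4774, 0.1984, 0.3041]
tcp_rot: [-180.0, -0.0, 17.2]
force: [0.2, 1.0, 0.3]
grip_width: 0.0001
```

Request:
{"api": "apply_moves", "payload": {
  "commands": [
    {"slide": [0.26, -0.31, 0], "roll": -0.08, "jaw": 0},
    {"slide": [0.52, -0.62, 0], "roll": -0.17, "jaw": 0},
    {"slide": [0.77, -0.94, 0], "roll": -0.25, "jaw": 0}
  ]
}}

```text
clock: 2.3
tcp_pos: [0.539, 0.1233, 0.304]
tcp_rot: [-180.0, -0.0, 6.0]
force: [-0.5, 0.5, -0.5]
grip_width: -0.0002
```

Request:
{"api": "apply_moves", "payload": {
  "commands": [
    {"slide": [0.36, -0.45, -0.4], "roll": -0.12, "jaw": 0},
    {"slide": [0.72, -0.9, -0.8], "roll": -0.24, "jaw": 0},
    {"slide": [0.72, -0.9, -0.8], "roll": -0.24, "jaw": 0},
    {"slide": [0.72, -0.9, -0.8], "roll": -0.24, "jaw": 0},
    {"slide": [0.72, -0.9, -0.8], "roll": -0.24, "jaw": 0}
  ]
}}

```text
clock: 2.72
tcp_pos: [0.5956, 0.0516, 0.2379]
tcp_rot: [180.0, 0.2, -4.7]
force: [-0.5, 0.2, 0.1]
grip_width: 0.0003
```

```bash
python3 - <<'E'
from h import *
n='wrist'
K,W=cam(n); im=grab_frame(n); cv2.imwrite(f'pics/{n}0.png',im[...,::-1])
s=status.get_state();print(s['tcp_pos'],s['tcp_rot'],s['force'])
P={}
for l,z in [('orange_relay_top',.062),('blue_relay',.05),('white_relay',.05),('black_relay',.05),('yellow_button_top',.029),('red_button_base',.026),('white_button_base',.026)]:
    for d in find_in(n,l)[:2]: print(l,round(d['score'],2),np.round(d['at']),at_z(K,W,d['at'],z).round(4))
# colour segmentation
hsv=cv2.cvtColor(im,cv2.COLOR_RGB2HSV)
for l,lo,hi,z in [('orange',(5,150,80),(17,255,255),.063),('yellow',(22,140,80),(35,255,255),.029)]:
    m=cv2.inRange(hsv,lo,hi); c=max(cv2.findContours(m,0,2)[0],key=cv2.contourArea)
    r=cv2.minAreaRect(c); print(l,r,at_z(K,W,r[0],z).round(4),[at_z(K,W,q,z).round(4)[:2] for q in cv2.boxPoints(r)])
E
```

```text
[0.59566664 0.05259753 0.23973147] [-1.79977456e+02  6.13281168e-02 -4.64485746e+00] [-0.63846558  0.56505407  0.47641754]
orange_relay_top 0.73 [268. 233.] [0.5632 0.0551 0.062 ]
white_relay 0.68 [269. 287.] [0.557  0.0097 0.05  ]
black_relay 0.65 [260. 332.] [ 0.5459 -0.0284  0.05  ]
yellow_button_top 0.66 [394. 254.] [0.6569 0.0205 0.029 ]
red_button_base 0.49 [262. 333.] [ 0.5418 -0.044   0.026 ]
white_button_base 0.86 [393. 316.] [ 0.655  -0.0367  0.026 ]
orange ((273.356689453125, 226.48648071289062), (50.241943359375, 32.127498626708984), 30.17351722717285) [0.5678 0.0598 0.063 ] [array([0.5472, 0.0606]), array([0.5607, 0.0789]), array([0.5883, 0.059 ]), array([0.5751, 0.0398])]
yellow ((396.25006103515625, 253.25003051757812), (24.748737335205078, 22.62741470336914), 45.0) [0.6585 0.0211 0.029 ] [array([0.6452, 0.0228]), array([0.6582, 0.0351]), array([0.6719, 0.0194]), array([0.6588, 0.0067])]
```

View pics/wrist0.png

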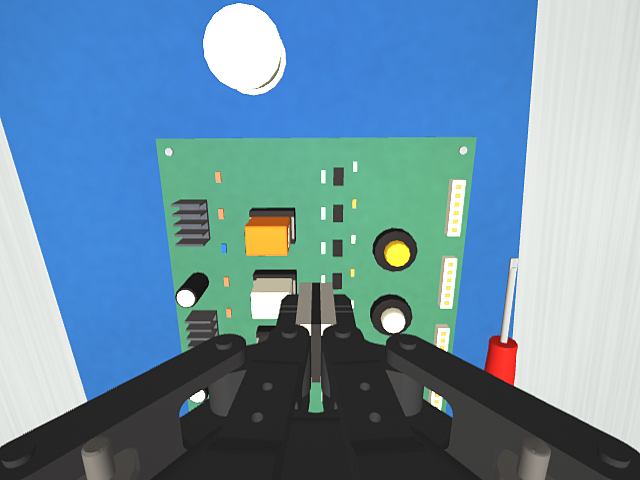

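The wrist picture shows orange near (268,233), yellow near (397,253), and the board edges in line with the tool, so the yaw is already right. I'll zoom in on both targets.

```bash
python3 - <<'E'
from h import *
im=cv2.imread('pics/wrist0.png')[195:285,230:430]
cv2.imwrite('pics/crop0.png',cv2.resize(im,None,fx=4,fy=4,interpolation=cv2.INTER_CUBIC))
E
```

```text
(no output)
```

View pics/crop0.png

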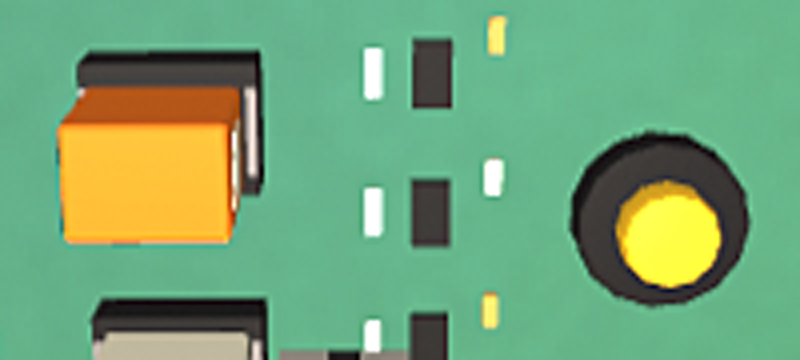

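```bash
python3 - <<'E'
from h import *
K,W=cam('wrist')
f=lambda x,y,z:at_z(K,W,(230+x/4,195+y/4),z)
for z in (.060,.0625,.064):
    q=np.array([f(x,y,z) for x,y in [(60,124),(229,122),(229,242),(65,242)]]); 
    print(z,q.mean(0).round(4),np.linalg.norm(np.roll(q,-1,0)-q,axis=1).round(4))
print(f(670,236,.029),f(660,218,.024))
c=np.deg2rad(-4.7);u=np.array([np.cos(c),np.sin(c)]);v=np.array([-u[1],u[0]])
d=(f(670,236,.029)-q.mean(0))[:2];print(d@u,d@v)
E
```

```text
0.06 [0.5619 0.0499 0.06  ] [0.0298 0.0224 0.0296 0.022 ]
0.0625 [0.5623 0.0506 0.0625] [0.0295 0.0222 0.0293 0.0218]
0.064 [0.5625 0.0511 0.064 ] [0.0293 0.022  0.0291 0.0217]
[0.66153889 0.02114643 0.029     ] [0.66060783 0.02341386 0.024     ]
0.10115236609494159 -0.021721342668184086
```

Request:
{"api": "apply_moves", "payload": {
  "commands": [
    {"slide": [-0.42, -0.02, 0], "roll": 0, "jaw": 0},
    {"slide": [-0.42, -0.02, -0.3], "roll": 0, "jaw": 0},
    {"slide": [-0.42, -0.02, -0.6], "roll": 0, "jaw": 0},
    {"slide": [-0.42, -0.02, -0.9], "roll": 0, "jaw": 0},
    {"slide": [-0.42, -0.02, -1], "roll": 0, "jaw": 0},
    {"slide": [-0.42, -0.02, -1], "roll": 0, "jaw": 0},
    {"slide": [-0.42, -0.02, -1], "roll": 0, "jaw": 0},
    {"slide": [-0.42, -0.02, -1], "roll": 0, "jaw": 0}
  ]
}}

```text
clock: 3.78
tcp_pos: [0.563, 0.0512, 0.162]
tcp_rot: [-180.0, -0.2, -4.6]
force: [0.1, -0.5, -0.4]
grip_width: -0.0003
```

```bash
python3 - <<'E'
from h import *
s=status.get_state();print(s['tcp_pos'],s['tcp_rot'],s['force'])
a=grab_frame('side')[200:310,270:430]; b=grab_frame('wrist')[180:380,220:420]
a=cv2.resize(a,None,fx=3,fy=3);b=cv2.resize(b,(330,330))
o=np.hstack([a,np.ascontiguousarray(b)])
cv2.imwrite('pics/near.png',cv2.resize(o,(800,int(330*800/o.shape[1])))[...,::-1])
E
```

```text
[0.56296568 0.05118298 0.16199934] [-1.79981445e+02 -1.65187628e-01 -4.60689207e+00] [ 0.1069849  -0.45025792 -0.35031438]
```

View pics/near.png

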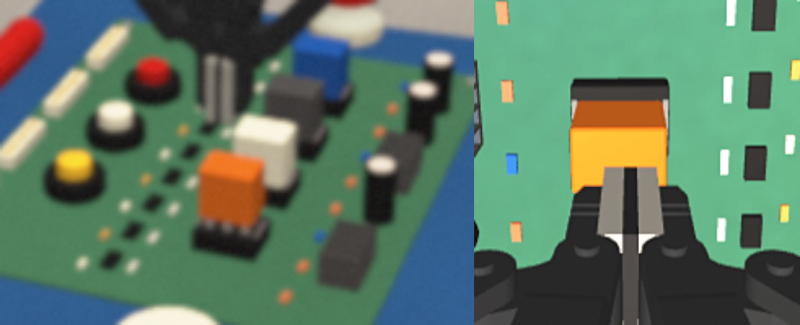

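```bash
python3 - <<'E'
from h import *
K,W=cam('wrist'); s=status.get_state(); im=grab_frame('wrist'); t=np.array(s['tcp_pos'])
hsv=cv2.cvtColor(im,cv2.COLOR_RGB2HSV)
m=cv2.inRange(hsv,(8,120,215),(25,255,255))
ys,xs=np.where(m[200:320,240:400]);print(xs.min()+240,xs.max()+240,ys.min()+200,ys.max()+200)
for r in (262,270,278,286,292):
    x=np.where(m[r,240:400])[0]+240; print(r,x.min(),x.max(),[at_z(K,W,(c,r),.0625).round(4) for c in (x.min(),x.max()+1)])
# top's +y edge
y=np.where(m[200:320,300])[0]+200;print(y.min(),at_z(K,W,(300,y.min()),.0625))
Ks,Ws=cam('side'); ims=grab_frame('side')
print('tip in side',proj(Ks,Ws,[t[0],t[1],t[2]-.073]),'relay top',proj(Ks,Ws,[.562,.0505,.0625]), 'wrist tip',proj(K,W,[t[0],t[1],t[2]-.073]))
c=ims[200:310,270:390]; cv2.imwrite('pics/side1.png',cv2.resize(c,None,fx=5,fy=5)[...,::-1])
E
```

```text
240 338 230 319
262 279 338 [array([0.5473, 0.0603, 0.0625]), array([0.5767, 0.0578, 0.0625])]
270 279 337 [array([0.5469, 0.0561, 0.0625]), array([0.5759, 0.0537, 0.0625])]
278 279 337 [array([0.5464, 0.0518, 0.0625]), array([0.5756, 0.0494, 0.0625])]
286 280 337 [array([0.5464, 0.0475, 0.0625]), array([0.5754, 0.0451, 0.0625])]
292 280 337 [array([0.5461, 0.0443, 0.0625]), array([0.5751, 0.0419, 0.0625])]
258 [0.55778094 0.06147613 0.0625    ]
tip in side [345.45009884 239.58490117] relay top [346.07261599 254.47836433] wrist tip [312.22780656 300.84583192]
```

View pics/side1.png

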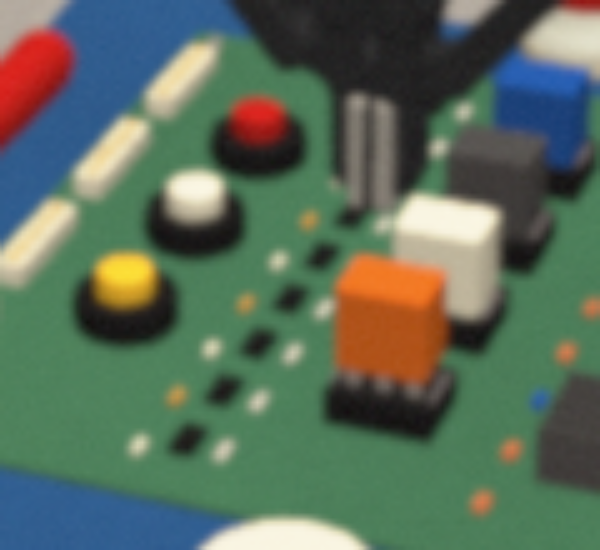

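The side view puts the fingertips above the relay but about 4 mm to +x of its centre, and the wrist view agrees. I'll correct that and go down.

Request:
{"api": "apply_moves", "payload": {
  "commands": [
    {"slide": [-0.05, 0, 0], "roll": 0, "jaw": 0},
    {"slide": [-0.05, 0, -0.1], "roll": 0, "jaw": 0},
    {"slide": [-0.05, 0, -0.22], "roll": 0, "jaw": 0},
    {"slide": [-0.05, 0, -0.22], "roll": 0, "jaw": 0},
    {"slide": [-0.05, 0, -0.22], "roll": 0, "jaw": 0},
    {"slide": [-0.05, 0, -0.22], "roll": 0, "jaw": 0}
  ]
}}

```text
clock: 4.48
tcp_pos: [0.558, 0.051, 0.1418]
tcp_rot: [180.0, 0.1, -4.6]
force: [-0.1, 0.5, 0.2]
grip_width: -0.0001
```

```bash
python3 - <<'E'
from h import *
s=status.get_state();print(s['tcp_pos'],s['tcp_rot'],s['force'])
ims=grab_frame('side')
c=ims[200:310,270:390]; cv2.imwrite('pics/side2.png',cv2.resize(c,None,fx=5,fy=5)[...,::-1])
E
```

```text
[0.55800632 0.0510334  0.14179977] [ 1.79994898e+02  5.12247657e-02 -4.61921591e+00] [-0.11483391  0.47149782  0.16663055]
```

View pics/side2.png

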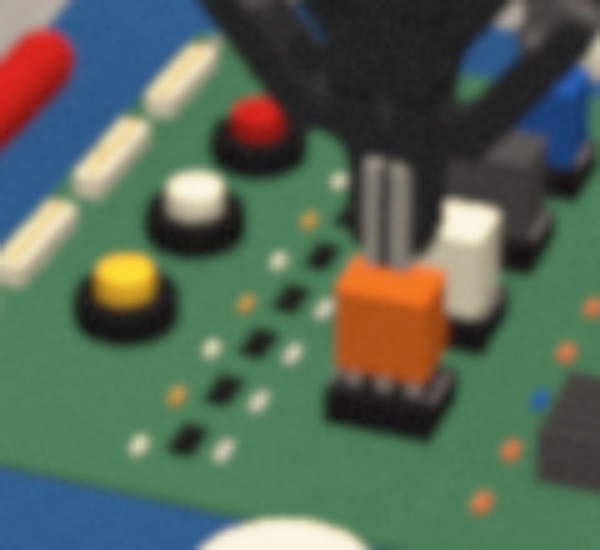

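The tips are now centred over the orange top, at about (388,262) in the crop. Now I'll press slowly.

Request:
{"api": "apply_moves", "payload": {
  "commands": [
    {"slide": [0, 0, -0.015]},
    {"slide": [0, 0, -0.03]},
    {"slide": [0, 0, -0.045]},
    {"slide": [0, 0, -0.06]},
    {"slide": [0, 0, -0.075]},
    {"slide": [0, 0, -0.09]},
    {"slide": [0, 0, -0.1]},
    {"slide": [0, 0, -0.1]}
  ]
}}

```text
schema error: expected keys slide, roll, jaw
```

Request:
{"api": "apply_moves", "payload": {
  "commands": [
    {"slide": [0, 0, -0.015], "roll": 0, "jaw": 0},
    {"slide": [0, 0, -0.03], "roll": 0, "jaw": 0},
    {"slide": [0, 0, -0.045], "roll": 0, "jaw": 0},
    {"slide": [0, 0, -0.06], "roll": 0, "jaw": 0},
    {"slide": [0, 0, -0.075], "roll": 0, "jaw": 0},
    {"slide": [0, 0, -0.09], "roll": 0, "jaw": 0},
    {"slide": [0, 0, -0.1], "roll": 0, "jaw": 0},
    {"slide": [0, 0, -0.1], "roll": 0, "jaw": 0}
  ]
}}

```text
clock: 5.2
tcp_pos: [0.5581, 0.051, 0.1341]
tcp_rot: [180.0, 0.0, -4.6]
force: [1.2, -0.2, -0.2]
grip_width: -0.0
```

Request:
{"api": "apply_moves", "payload": {
  "commands": [
    {"slide": [0, 0, -0.01], "roll": 0, "jaw": 0},
    {"slide": [0, 0, -0.02], "roll": 0, "jaw": 0},
    {"slide": [0, 0, -0.03], "roll": 0, "jaw": 0},
    {"slide": [0, 0, -0.035], "roll": 0, "jaw": 0}
  ]
}}

```text
clock: 5.53
tcp_pos: [0.5583, 0.051, 0.132]
tcp_rot: [-180.0, -0.0, -4.6]
force: [-1.7, -0.1, 4.2]
grip_width: -0.0001
```

Request:
{"api": "apply_moves", "payload": {
  "commands": [
    {"slide": [0, 0, -0.01], "roll": 0, "jaw": 0},
    {"slide": [0, 0, -0.02], "roll": 0, "jaw": 0},
    {"slide": [0, 0, -0.03], "roll": 0, "jaw": 0},
    {"slide": [0, 0, -0.035], "roll": 0, "jaw": 0}
  ]
}}

```text
clock: 5.87
tcp_pos: [0.5583, 0.051, 0.1286]
tcp_rot: [-180.0, -0.0, -4.6]
force: [-1.4, 0.0, 4.5]
grip_width: 0.0
```

Request:
{"api": "apply_moves", "payload": {
  "commands": [
    {"slide": [0, 0, -0.007], "roll": 0, "jaw": 0},
    {"slide": [0, 0, -0.014], "roll": 0, "jaw": 0},
    {"slide": [0, 0, -0.02], "roll": 0, "jaw": 0}
  ]
}}

```text
clock: 6.12
tcp_pos: [0.5583, 0.051, 0.1271]
tcp_rot: [-180.0, -0.0, -4.6]
force: [-1.0, -0.8, 4.0]
grip_width: -0.0001
```

Request:
{"api": "apply_moves", "payload": {
  "commands": [
    {"slide": [0, 0, -0.005], "roll": 0, "jaw": 0},
    {"slide": [0, 0, -0.01], "roll": 0, "jaw": 0},
    {"slide": [0, 0, -0.01], "roll": 0, "jaw": 0}
  ]
}}

```text
clock: 6.37
tcp_pos: [0.5583, 0.0511, 0.1266]
tcp_rot: [-180.0, -0.0, -4.6]
force: [-1.9, -1.0, 6.1]
grip_width: 0.0002
```

Request:
{"api": "apply_moves", "payload": {
  "commands": [
    {"slide": [0, 0, -0.005], "roll": 0, "jaw": 0},
    {"slide": [0, 0, -0.01], "roll": 0, "jaw": 0},
    {"slide": [0, 0, -0.01], "roll": 0, "jaw": 0}
  ]
}}

```text
clock: 6.62
tcp_pos: [0.5583, 0.0511, 0.1266]
tcp_rot: [-180.0, -0.0, -4.6]
force: [-3.7, 0.0, 8.5]
grip_width: -0.0001
```

Request:
{"api": "apply_moves", "payload": {
  "commands": [
    {"slide": [0, 0, -0.006], "roll": 0, "jaw": 0},
    {"slide": [0, 0, -0.012], "roll": 0, "jaw": 0},
    {"slide": [0, 0, -0.012], "roll": 0, "jaw": 0},
    {"slide": [0, 0, -0.012], "roll": 0, "jaw": 0}
  ]
}}

```text
clock: 6.95
tcp_pos: [0.5583, 0.051, 0.1265]
tcp_rot: [-180.0, -0.1, -4.6]
force: [-6.4, 0.2, 13.0]
grip_width: -0.0
```

Solid stop at TCP z 0.1265: the force rose to 13 N with no further travel. I'll lift off, check, and head for the button.

Request:
{"api": "apply_moves", "payload": {
  "commands": [
    {"slide": [0, 0, 0.1], "roll": 0, "jaw": 0},
    {"slide": [0, 0, 0.3], "roll": 0, "jaw": 0},
    {"slide": [0, 0, 0.5], "roll": 0, "jaw": 0},
    {"slide": [0.3, -0.1, 0.5], "roll": 0, "jaw": 0},
    {"slide": [0.6, -0.2, 0.5], "roll": 0, "jaw": 0},
    {"slide": [0.9, -0.26, 0.5], "roll": 0, "jaw": 0},
    {"slide": [0.9, -0.26, 0.5], "roll": 0, "jaw": 0}
  ]
}}

```text
clock: 7.53
tcp_pos: [0.6325, 0.0291, 0.1623]
tcp_rot: [180.0, 0.0, -4.7]
force: [-0.3, 0.6, 0.2]
grip_width: -0.0
```

Request:
{"api": "apply_moves", "payload": {
  "commands": [
    {"slide": [0.32, -0.1, 0], "roll": 0, "jaw": 0},
    {"slide": [0.32, -0.1, -0.2], "roll": 0, "jaw": 0},
    {"slide": [0.32, -0.1, -0.4], "roll": 0, "jaw": 0},
    {"slide": [0.32, -0.1, -0.4], "roll": 0, "jaw": 0},
    {"slide": [0.32, -0.1, -0.4], "roll": 0, "jaw": 0},
    {"slide": [0.32, -0.1, -0.4], "roll": 0, "jaw": 0}
  ]
}}

```text
clock: 8.03
tcp_pos: [0.6556, 0.0224, 0.133]
tcp_rot: [-180.0, -0.0, -4.6]
force: [0.9, 0.0, 0.4]
grip_width: -0.0001
```

```bash
python3 - <<'E'
from h import *
s=status.get_state();print(s['tcp_pos'],s['tcp_rot'],s['force'])
c=grab_frame('side')[200:310,270:390]; c=cv2.resize(c,(440,403))
w=grab_frame('wrist')[150:350,230:410]; w=cv2.resize(w,(360,400))
o=np.zeros((403,800,3),np.uint8); o[:,:440]=c; o[:400,440:]=w
cv2.imwrite('pics/btn.png',o[...,::-1])
E
```

```text
[0.65558854 0.02242186 0.13300371] [-1.79997715e+02 -2.92090007e-03 -4.60629189e+00] [0.85553761 0.04274851 0.41516852]
```

View pics/btn.png

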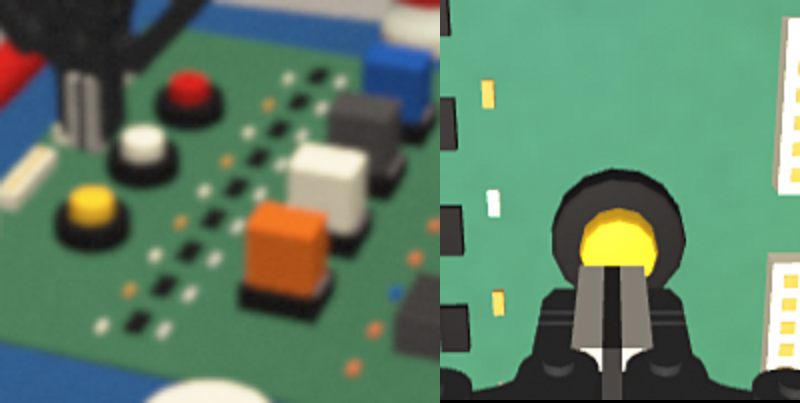

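The tips are over the yellow button, about 1.5 mm to -x of its centre (tips at column 612, button at 619 in the crop). The orange relay looks level with the others. I'll correct x and descend.

Request:
{"api": "apply_moves", "payload": {
  "commands": [
    {"slide": [0.02, 0, -0.1], "roll": 0, "jaw": 0},
    {"slide": [0.02, 0, -0.2], "roll": 0, "jaw": 0},
    {"slide": [0.02, 0, -0.28], "roll": 0, "jaw": 0},
    {"slide": [0.02, 0, -0.35], "roll": 0, "jaw": 0},
    {"slide": [0.02, 0, -0.35], "roll": 0, "jaw": 0},
    {"slide": [0.02, 0, -0.35], "roll": 0, "jaw": 0}
  ]
}}

```text
clock: 8.63
tcp_pos: [0.657, 0.0223, 0.1041]
tcp_rot: [180.0, 0.1, -4.6]
force: [-1.9, 0.5, 1.3]
grip_width: 0.0
```

Request:
{"api": "apply_moves", "payload": {
  "commands": [
    {"slide": [0, 0, -0.02], "roll": 0, "jaw": 0},
    {"slide": [0, 0, -0.04], "roll": 0, "jaw": 0},
    {"slide": [0, 0, -0.055], "roll": 0, "jaw": 0},
    {"slide": [0, 0, -0.07], "roll": 0, "jaw": 0},
    {"slide": [0, 0, -0.07], "roll": 0, "jaw": 0},
    {"slide": [0, 0, -0.07], "roll": 0, "jaw": 0}
  ]
}}

```text
clock: 9.13
tcp_pos: [0.6575, 0.0223, 0.1006]
tcp_rot: [-180.0, -0.1, -4.6]
force: [-4.5, -0.8, 7.3]
grip_width: 0.0
```

The force is higher than the spring alone would give at this height, so I'll look before pressing further.

```bash
python3 - <<'E'
from h import *
s=status.get_state();print(s['tcp_pos'],s['tcp_rot'],s['force'],s['ft_torque'],s['joints'])
c=grab_frame('side')[200:310,270:390]; c=cv2.resize(c,(440,403))
w=grab_frame('wrist')[150:350,230:410]; w=cv2.resize(w,(360,400))
o=np.zeros((403,800,3),np.uint8); o[:,:440]=c; o[:400,440:]=w
cv2.imwrite('pics/btn2.png',o[...,::-1])
E
```

```text
[0.65750214 0.02225251 0.10064172] [-1.79998328e+02 -5.72888280e-02 -4.61602745e+00] [-4.53269624 -0.80968119  7.27321189] [ 0.04129114  0.81367778 -0.04334767] [-1.02327472e+00  1.69629522e+01  7.79994259e+01 -1.92883578e-03
  8.49803409e+01  3.59291970e+00]
```

View pics/btn2.png

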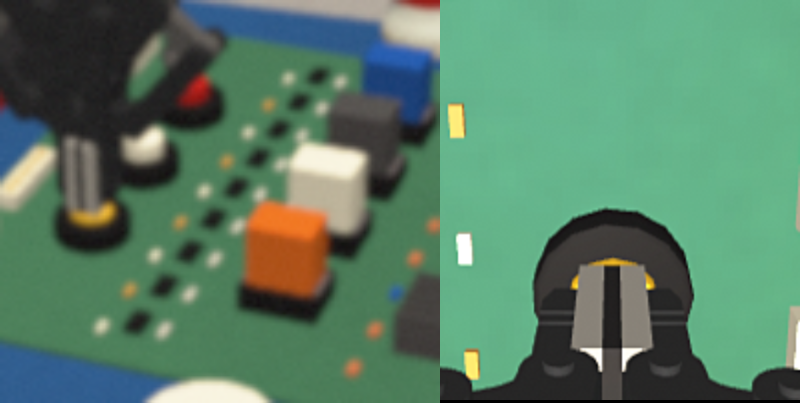

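```bash
python3 - <<'E'
from h import *
w=grab_frame('wrist')[245:305,270:350]; w=cv2.resize(w,(480,360),interpolation=cv2.INTER_CUBIC)
c=grab_frame('side'); c=c[245:270,280:310]; c=cv2.resize(c,(320,267),interpolation=cv2.INTER_CUBIC)
o=np.zeros((360,800,3),np.uint8); o[:,:480]=w; o[:267,480:]=c
cv2.imwrite('pics/z.png',o[...,::-1])
K,W=cam('wrist'); b=[.659,.0215]
for h in (.029,.0275,.024,.012): print(h,[(proj(K,W,[b[0],b[1]+(.018 if h==.012 else .010),h])-[270,245])*6, ])
E
```

```text
0.029 [array([265.96952969, 220.84148871])]
0.0275 [array([265.98844704, 212.27496022])]
0.024 [array([266.03124335, 192.89508   ])]
0.012 [array([257.56588563,  33.74132381])]
```

View pics/z.png

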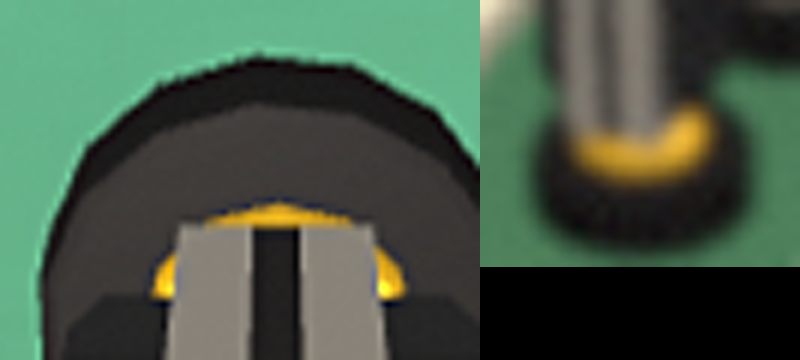

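```bash
python3 - <<'E'
from h import *
s=status.get_state();print(s['clock'],s['tcp_pos'],s['force'],s['ft_torque'],s['dq'],s['grip_width'])
E
```

```text
9.3333 [0.65750608 0.02222622 0.1006007 ] [-4.71162028  0.63385492  8.22129255] [0.00379182 0.75661427 0.0562921 ] [-0.00030595  0.03794969 -0.01926769  0.03211445 -0.09399403  0.01197844] -3.627456565701094e-05
```

Request:
{"api": "apply_moves", "payload": {
  "commands": [
    {"slide": [0, 0, 0], "roll": 0, "jaw": 0},
    {"slide": [0, 0, 0], "roll": 0, "jaw": 0}
  ]
}}

```text
clock: 9.5
tcp_pos: [0.6575, 0.0223, 0.1006]
tcp_rot: [-180.0, -0.1, -4.6]
force: [-4.1, -0.0, 8.2]
grip_width: -0.0001
```

Request:
{"api": "apply_moves", "payload": {
  "commands": [
    {"slide": [0, 0, -0.006], "roll": 0, "jaw": 0},
    {"slide": [0, 0, -0.012], "roll": 0, "jaw": 0},
    {"slide": [0, 0, -0.012], "roll": 0, "jaw": 0},
    {"slide": [0, 0, -0.012], "roll": 0, "jaw": 0}
  ]
}}

```text
clock: 9.83
tcp_pos: [0.6575, 0.0223, 0.1006]
tcp_rot: [-180.0, -0.1, -4.6]
force: [-6.1, -0.0, 11.2]
grip_width: 0.0002
```

Request:
{"api": "apply_moves", "payload": {
  "commands": [
    {"slide": [0, 0, 0.03], "roll": 0, "jaw": 0},
    {"slide": [0, 0, 0.06], "roll": 0, "jaw": 0},
    {"slide": [0, 0, 0.06], "roll": 0, "jaw": 0},
    {"slide": [0, 0, 0.06], "roll": 0, "jaw": 0}
  ]
}}

```text
clock: 10.17
tcp_pos: [0.6576, 0.0222, 0.1029]
tcp_rot: [-180.0, -0.0, -4.6]
force: [-0.3, 0.5, 1.6]
grip_width: -0.0002
```

```bash
cat > favg.py <<'E'
from h import *
F=[];w=[]
for i in range(6): grab_frame('side'); s=status.get_state(); F.append(s['force'])
print(s['clock'],s['tcp_pos'],np.mean(F,0).round(2),np.std(F,0).round(2))
im=grab_frame('side')[235:275,275:315]; h=cv2.cvtColor(im,cv2.COLOR_RGB2HSV); m=cv2.inRange(h,(15,120,90),(35,255,255)); print('yellow px',m.sum()//255,np.where(m.any(1))[0][[0,-1]]+235)
E
python3 favg.py
```

```text
10.4667 [0.6576231  0.02222806 0.10274029] [0.65 0.22 2.77] [0.47 0.11 0.31]
yellow px 68 [254 261]
```

Request:
{"api": "apply_moves", "payload": {
  "commands": [
    {"slide": [0, 0, 0.02], "roll": 0, "jaw": 0},
    {"slide": [0, 0, 0.02], "roll": 0, "jaw": 0},
    {"slide": [0, 0, 0.02], "roll": 0, "jaw": 0}
  ]
}}

```text
clock: 10.77
tcp_pos: [0.6575, 0.0222, 0.1044]
tcp_rot: [180.0, -0.0, -4.6]
force: [1.9, 0.2, 1.8]
grip_width: 0.0002
```

```bash
python3 favg.py
```

```text
11.0667 [0.65741199 0.02222859 0.10431996] [1.81 0.06 1.59] [0.37 0.33 0.36]
yellow px 79 [253 261]
```

Request:
{"api": "apply_moves", "payload": {
  "commands": [
    {"slide": [0, 0, 0.02], "roll": 0, "jaw": 0},
    {"slide": [0, 0, 0.02], "roll": 0, "jaw": 0},
    {"slide": [0, 0, 0.02], "roll": 0, "jaw": 0}
  ]
}}

```text
clock: 11.37
tcp_pos: [0.6571, 0.0222, 0.1056]
tcp_rot: [180.0, 0.1, -4.6]
force: [0.8, 0.8, -0.2]
grip_width: -0.0
```

```bash
python3 favg.py
```

```text
11.6667 [0.65718372 0.02223815 0.1057441 ] [-0.45 -0.38  0.73] [0.27 0.32 0.54]
yellow px 84 [252 261]
```

Request:
{"api": "apply_moves", "payload": {
  "commands": [
    {"slide": [0, 0, 0.05], "roll": 0, "jaw": 0},
    {"slide": [0, 0, 0.05], "roll": 0, "jaw": 0},
    {"slide": [0, 0, 0.05], "roll": 0, "jaw": 0}
  ]
}}

```text
clock: 11.97
tcp_pos: [0.6576, 0.0222, 0.1104]
tcp_rot: [-180.0, -0.0, -4.6]
force: [-1.4, -0.9, 0.6]
grip_width: -0.0001
```

```bash
python3 favg.py
```

```text
12.2667 [0.657331   0.02225955 0.10982157] [-0.17  0.08 -0.  ] [0.48 0.47 0.37]
yellow px 113 [251 261]
```

The button moved with the finger between z 0.1006 (solid stop) and about 0.1055, so it was fully pressed and has come up again. Those heights don't agree with the height where the relay stopped, so I'll measure the relay's height directly against the earlier side picture.

```bash
python3 - <<'E'
from h import *
K,W=cam('side'); a=cv2.imread('pics/side0.png'); b=np.mean([grab_frame('side').astype(float) for _ in range(4)],0).astype(np.uint8)[...,::-1].copy(); cv2.imwrite('pics/side_now.png',b)
def top(im):
    h=cv2.cvtColor(im,cv2.COLOR_BGR2HSV); m=cv2.inRange(h,(5,150,90),(18,255,255)); m[:235]=0;m[300:]=0;m[:,:325]=0;m[:,370:]=0
    ys,xs=np.where(m); return m,[ys.min(),ys.max(),xs.min(),xs.max(),len(ys)]
for im in (a,b): print(top(im)[1])
# top-face brightness edge shift through correlation
for z in (.0615,.054,.050): print(z,[proj(K,W,[.5595+dx,.0505+dy,z]).round(1) for dx,dy in ((0,0),)])
ga,gb=[cv2.cvtColor(i,cv2.COLOR_BGR2LAB)[...,1] for i in (a,b)]
t=ga[248:262,330:364]
t=cv2.resize(t,None,fx=4,fy=4,interpolation=cv2.INTER_CUBIC); r=cv2.matchTemplate(cv2.resize(gb[240:285,322:374],None,fx=4,fy=4,interpolation=cv2.INTER_CUBIC),t,cv2.TM_CCOEFF_NORMED)
_,v,_,l=cv2.minMaxLoc(r); print('shift px',l[0]/4-8,l[1]/4-8,v)
v=[np.hstack([cv2.resize(i[195:295,315:400],(400,470),interpolation=cv2.INTER_CUBIC) for i in (a,b)])][0]; cv2.imwrite('pics/cmp.png',v)
E
```

```text
[np.int64(251), np.int64(299), np.int64(337), np.int64(366), 479]
[np.int64(255), np.int64(299), np.int64(337), np.int64(366), 495]
0.0615 [array([347.6, 255.3])]
0.054 [array([347.6, 259.4])]
0.05 [array([347.6, 261.6])]
shift px 0.0 4.0 0.9725430607795715
```

View pics/cmp.png

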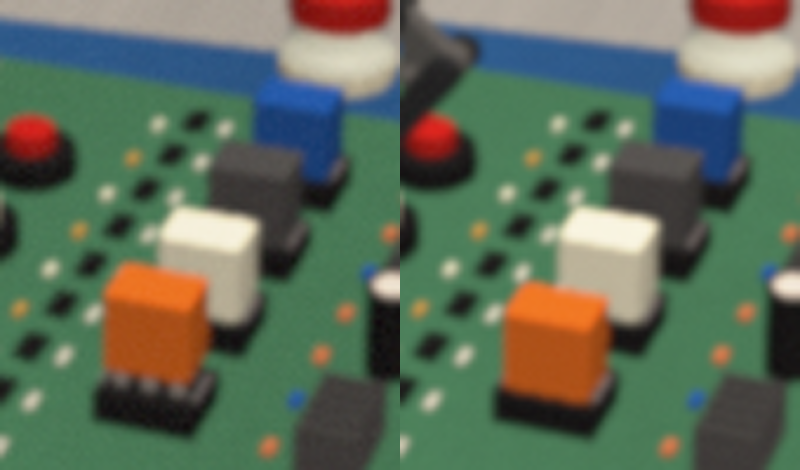

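Side by side, the orange top has dropped 4.0 px (about 7.3 mm). The pins are hidden and the case sits flush in its socket like the others, so the relay is home. Now I'll move the hand clear.

Request:
{"api": "apply_moves", "payload": {
  "commands": [
    {"slide": [0, 0, 0.3], "roll": 0, "jaw": 0},
    {"slide": [0, 0, 0.6], "roll": 0, "jaw": 0},
    {"slide": [0, 0, 0.95], "roll": 0, "jaw": 0},
    {"slide": [0, 0, 0.95], "roll": 0, "jaw": 0},
    {"slide": [0, 0, 0.95], "roll": 0, "jaw": 0},
    {"slide": [0, 0, 0.95], "roll": 0, "jaw": 0}
  ]
}}

```text
clock: 13.02
tcp_pos: [0.6573, 0.0222, 0.1857]
tcp_rot: [180.0, 0.0, -4.6]
force: [-0.1, 0.3, 0.3]
grip_width: 0.0003
```

```bash
python3 - <<'E'
from h import *
s=status.get_state();print(s['clock'],s['tcp_pos'],s['force'])
n=grab_frame('side')[...,::-1]; 
def lim(im,sc=1):
    h=cv2.cvtColor(np.ascontiguousarray(im),cv2.COLOR_BGR2HSV); m=cv2.inRange(h,(15,120,90),(35,255,255)); return m
for nm,im in [('start',cv2.imread('pics/side0.png')),('end',n)]:
    m=lim(im[235:275,275:315]); print(nm,m.sum()//255,np.where(m.any(1))[0][[0,-1]]+235)
# right limb of yellow: above-button, full press (composites, x3.67)
for f in ('btn','btn2'):
    m=lim(cv2.imread(f'pics/{f}.png')[:,:440]); m=m[150:250,60:130]
    print(f,[(c,*(np.where(m[:,c-60])[0][[0,-1]]+150)) for c in (105,108,111,114) if m[:,c-60].any()])
E
```

```text
13.0167 [0.6573027  0.02222905 0.18567519] [-0.08800654  0.26673166  0.29251731]
start 129 [250 261]
end 129 [250 261]
btn [(105, np.int64(186), np.int64(224)), (108, np.int64(188), np.int64(222)), (111, np.int64(191), np.int64(220)), (114, np.int64(196), np.int64(215))]
btn2 [(105, np.int64(202), np.int64(224)), (108, np.int64(201), np.int64(223)), (111, np.int64(201), np.int64(220)), (114, np.int64(204), np.int64(217))]
```

The right edge of the button dropped about 8–10 crop px during the press, which is close to the 10 px expected for 5 mm. The button is now back exactly as it was at the start.

```bash
python3 -c "
from plant import job; print(job.finish_job())"
```

```text
the job is handed in; nothing more can be done
None
```

I pushed the orange relay home, pressed the yellow test button once, lifted the hand about 80 mm clear and handed the job in at about 13 s. No verdict was reported.

- **Relay:** It slid at about 4–4.5 N, then stopped solid at TCP z 0.1265, where I pressed to 13 N. The side camera shows its top about 7.3 mm lower than before, with the pins hidden and the case in line with the other relays.
- **Button:** It reached its solid stop at TCP z 0.1006 with up to 11 N and stayed there for over 0.3 s. It then followed the fingers up with spring-like force. In the side picture its edge dropped roughly 4–5 mm while pressed, and it now looks exactly as it did at the start.
- **Hand:** At the end the wrist force was near zero and the fingers were touching nothing.
- **Disagreement:** The relay stop implies a fingertip length of about 72.5 mm, but the button stop implies about 76.5 mm. One close-up during the press also seemed to show most of the button's side still above its housing. I could not explain either, but the force and side-picture checks both say the button was fully down.
- **Not checked:** I did not re-measure the spool, tub and screwdriver at the end. The hand was not intended to come near them.

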